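Slide one filter unit out of the row and press it into the tester

ROBOT

A 6-joint arm with a two-finger parallel gripper is mounted at the origin on the work surface. World frame = base frame: x ahead of the robot, y to its left, z up, the work surface at z = 0. Lengths are in m, angles in rad, forces in N, time in s.
With the tool pointing down it reaches from about 0.35 to 0.775 m from the base axis. Payload 7.3 kg.
Tool frame: the origin (TCP) lies at the very end of the fingers, on their centre line; the grasp point (between the pads) lies 19 mm behind it; z points along the fingers, y is the direction in which the jaws open and shut (so a half turn about z gives the same grasp; the last joint's range is limited). The gripper opens to 92 mm and grips with 3 to 60 N. Pads are 19 mm wide; open, the fingers measure 130 mm over their backs; the gripper's body (75 mm by 190 mm) begins 47 mm behind the grasp point.
Start: joints at [1.052, 0.342, 1.524, -0, 1.275, -0.146], TCP at [0.191, 0.489, 0.19] pointing down, gripper open.
Joint ranges: [-2.53, 2.53], [-0.77, 2.02], [0.04, 2.7], [-1, 4.14], [0.28, 2.66], [-3.11, 3.11]. Speed limits (rad/s): [2.57, 2.57, 3.14, 3.14, 3.14, 3.14].

INTERFACE

Orientations are given as [roll, pitch, yaw] about the fixed x, y, z axes, in that order (R = Rz(yaw) Ry(pitch) Rx(roll)).
In Python, from cell import observe, read_camera, camera_info, hand_in gives the robot as it stands.
- The arm moves only by the tool jog_arm, never from a script. Its argument "rows" is one flat list of numbers, 5 for each row, row after row: the finger opening in mm, from 0 to 91.8, then the shift along the tool's x, y, z in mm, then the turn about the tool's z in degrees. In form: [gripper, tx, ty, tz, roll, gripper, tx, ty, tz, roll, ...]. A call has 1 to 20 rows; each row shifts and turns the commanded pose from where the row before left it, along the tool's axes as they then stand; what a row does not reach is not made up. A row lasts 1/10 s, in which the tool goes at most 50 mm and 8.59 degrees, less where a joint would pass 70% of its speed; a pose out of reach is approached as far as the arm can. A call with a gripper value outside its range is refused whole. The fingers move at their own pace and stop on an object; "grip_force" is the grip in N (left out, the last holds). Time passes only in rows, so rows that do not move let the fingers close. It gives the time, the measured TCP pose, the force and the opening at its end, in the units of the state.
- observe(): the state, without advancing time (a new reading comes with each control period).
- read_camera(name): name is "scene" or "top" or "wrist"; returns (picture, depth): 480x640x3 uint8, red, green, blue; 480x640 float32, m along the optical axis (not along the pixel's ray), 0 where there is no reading.
- camera_info(name): a dict with "fx", "fy", "cx", "cy" (pixels), "distortion" ([k1, k2, p1, p2, k3] as OpenCV has them; the pictures are not rectified), "extrinsics" (4x4, takes a point from camera to world coordinates); the wrist camera has in their place "tool_from_camera" (4x4, takes a point from camera to tool coordinates, whose origin is the TCP and whose axes are the flange's). Camera axes: x right, y up, looking along -z (the intrinsics and any distortion apply to the point x, -y, -z); pixel columns grow to the right and rows downward; lengths in m; the calibration is good to about 2 mm. A picture is of the moment at which its call begins: read the wrist's pose just before it. camera_info takes no time and is no camera call.
- hand_in(): hands the job in, once; it reports no verdict.
The state is a dict: "time": time; "qpos": joint angles; "qvel": joint speeds; "joint_efforts": joint torques, N m; "tool_pos": TCP position; "tool_rot": TCP orientation; "contact_force": force on the tool from outside, world axes, zero at the start; "torque": the same for the moment, N m; "opening": finger opening in m.
Only numpy, scipy, OpenCV 4.12 (cv2) and the standard library are available. Lean on these libraries where they do the work, as an engineer would, in place of code of your own. Each camera call takes 0.05 s, during which the arm holds its last target. There are 200 camera calls.

TASK

Four metal cans stand in a touching row on the stall table: push the one with the two white-collared terminal posts straight out of the row, leaving the other three where they are, then slide it along the table into the tester's channel and press it gently onto the sprung contact inside, with about 7 N (never over 12 N) on the contact for a full second. Leave it resting against the contact; never lift it off the table and do not disturb anything else on the table.

Things in the scene. Friction and masses are not known exactly. Their poses are not given: they have to be found in the camera images.
- filter_c (a point): Centre of the can to be tested, half-way up, 21 mm above the table. Dark steel box 90 mm long (its x axis), 53.5 mm wide (y), 42 mm high, about 0.35 to 0.55 kg; takes about 2.5 to 6.5 N to slide. It may be in any of the row's four places. Its x axis is square to the row and points away from the robot, to the open table: the way out.
- filter_lid (a point): Centre of that can's lid (42 mm above the table, axes as filter_c). On the lid stand two posts, 25 mm either side of this point along x: white collars 18 mm across with brass studs, tops at 54 mm. No other can has them.
- unit_cap: Neighbour in the row: same dark steel box (90 x 53.5 x 42 mm) with one wide round cap 38 mm across in the middle of its lid, top at 54 mm. Origin at the centre of its underside, x along the 90 mm. Must stay in place.
- unit_studs: Neighbour in the row: same box with four thin brass studs at the lid's corners, tops at 51 mm. Origin and axes as unit_cap. Must stay in place.
- unit_bar: Neighbour in the row: same box with one long black bar (66 x 20 mm) on its lid, top at 51 mm. Origin and axes as unit_cap. Must stay in place. The four boxes stand side by side along y, long faces touching, ends flush; the row is 215 mm wide.
- dock: Tester, fixed, left of the open table beyond the row. Origin on the table at the centre of the channel's mouth; x points into the channel (roughly world +y), z up. Aluminium rails 30 mm high, 12 mm thick, run from x = 0 to 110 mm, 98 mm apart, and flare ahead of the mouth to over 125 mm apart at x = -34 mm. The can goes in sideways: its 90 mm across the channel, its y along dock x.
- contact_zone (a point): Fixed point on the channel's centre line, 68 mm in from the mouth, 19 mm up, axes as dock. Somewhere within 20 mm of it along x stands the face of a brass contact plate (40 mm wide, 8 to 30 mm above the table) on a carriage clamped anywhere by the last user; its true place is not reported: find it by feel. A grey meter box 62 mm high stands 59 mm beyond this point.
- contact_axis (a point): The same point again, axes as dock: how the contact behaves. It yields straight along x for 12 mm, 1.2 N per mm from zero, then is solid. Force on the tool is this plus the can's sliding friction. When the pusher is withdrawn slowly, the contact pushes the can back only until the can's friction on the table holds it.
- jar: Clear jar of 56 mm diameter, 75 mm high; origin at its foot. Bystander.
- spool: Empty grey spool, 70 mm diameter, 40 mm high; origin at its foot. Bystander.
- carton: Cardboard carton 50 x 90 x 35 mm; origin at its foot. Bystander.
- dial_knob: Black dial knob 48 mm across, 22 mm high; origin at its foot. Bystander.
- driver: Screwdriver lying on the table. Bystander.
Mind the look-alikes: they are no part of the job. What is shaped like the part that bears filter_c but blue is not meant.

How it is judged:
By the outcome, as a careful person would: the job done as asked, in the order asked, and still so for the second after the job is handed in, with the robot touching nothing.
It also fails if it takes over 72 s, if anything falls off the work surface, if the arm or the gripper's body presses on something with over 40 N, if the wrist force passes 120 N, or if a joint passes its speed limit or range.

## Working session

There is one attempt and no reset: what is moved stays moved. The work goes in short steps, Python scripts to look and compute and a tool call to move; the robot and the scene stay as the last step left them, time stands still between calls to the robot, and variables do not carry over. Pictures are saved under pics/ and viewed, about 8 in all and at most 12, crops included, and the job is handed in when it is done.

Besides the shell and the picture viewer there is one more tool, called by a JSON object that holds its "op" and its "data", one argument or row to a line. jog_arm: Moves the arm, as the interface text tells. Its arguments: {"type":"object","properties":{"rows":{"type":"array","items":{"type":"number"}},"grip_force":{"type":"number"}},"required":["rows"]}

```bash
mkdir -p pics; cat > h.py <<'E'
import numpy as np, cv2
from cell import observe, read_camera, camera_info, hand_in
from scipy.spatial.transform import Rotation as R
def ext(name, st=None):
    c=camera_info(name)
    if name!='wrist': return c, np.array(c['extrinsics'])
    T=np.eye(4); T[:3,:3]=R.from_euler('xyz',st['tool_rot']).as_matrix(); T[:3,3]=st['tool_pos']
    return c, T@np.array(c['tool_from_camera'])
def cast(name, px, z, st=None):
    c,T=ext(name,st)
    K=np.array([[c['fx'],0,c['cx']],[0,c['fy'],c['cy']],[0,0,1.]])
    p=cv2.undistortPoints(np.array(px,float).reshape(-1,1,2),K,np.array(c['distortion'],float)).reshape(-1,2)
    d=np.c_[p[:,0],-p[:,1],-np.ones(len(p))]@T[:3,:3].T
    o=T[:3,3]; t=(np.broadcast_to(z,len(d))-o[2])/d[:,2]
    return o+d*t[:,None]
def snap(name,f):
    st=observe(); im,d=read_camera(name); np.savez(''+f+'.npz',im=im,d=d)
    cv2.imwrite('pics/'+f+'.png',im[:,:,::-1]); return st,im,d
E
python3 - <<'E'
from h import *
print(observe())
for n in ['top','scene']: snap(n,n+'1'); print(camera_info(n))
print(camera_info('wrist'))
E
```

```text
{'time': 0.0, 'qpos': array([ 1.05201069e+00,  3.42726761e-01,  1.52503108e+00, -4.65734377e-06,
        1.27538806e+00, -1.45997125e-01]), 'qvel': array([ 3.50436312e-06,  2.68055698e-04,  2.01943321e-03, -6.25775589e-04,
       -7.42445897e-04, -7.42868755e-04]), 'joint_efforts': array([ 4.14915803e-04, -4.31251752e+01, -2.44209212e+01,  7.19240773e-02,
        5.60950523e-02, -1.06978807e-04]), 'tool_pos': array([0.19095743, 0.48853847, 0.189438  ]), 'tool_rot': array([-3.14005529e+00, -2.21557594e-04,  2.76880533e+00]), 'contact_force': array([ 0.14280293, -0.3424847 , -0.2481473 ]), 'torque': array([ 0.00619423, -0.05859899,  0.02157357]), 'opening': 0.09157089988874177}
{'fx': 517.7310741525711, 'fy': 517.7310741525711, 'cx': 326.7821240289418, 'cy': 236.43953951267767, 'distortion': array([-0.11420003,  0.        ,  0.        ,  0.        ,  0.        ]), 'extrinsics': array([[-0.01650929,  0.99854992, -0.05123973,  0.49499601],
       [-0.99959246, -0.01767675, -0.02241546, -0.03372099],
       [-0.02328871,  0.05084878,  0.99843479,  1.24016676],
       [ 0.        ,  0.    
[... 337 characters left out ...]
55705806,  0.6230109 ],
       [-0.00736949,  0.6833968 ,  0.73000994,  0.92239103],
       [ 0.        ,  0.        ,  0.        ,  1.        ]])}
{'fx': 377.68785056580367, 'fy': 377.68785056580367, 'cx': 320.771156885581, 'cy': 242.39896740567778, 'distortion': array([-0.01427101,  0.        ,  0.        ,  0.        ,  0.        ]), 'tool_from_camera': array([[ 7.48374597e-04,  9.56150362e-01,  2.92875271e-01,
         7.91843557e-02],
       [ 9.99999714e-01, -6.82889965e-04, -3.25834595e-04,
         4.17452886e-04],
       [-1.11545283e-04,  2.92875431e-01, -9.56150600e-01,
        -1.94284590e-01],
       [ 0.00000000e+00,  0.00000000e+00,  0.00000000e+00,
         1.00000000e+00]])}
```

View pics/top1.png

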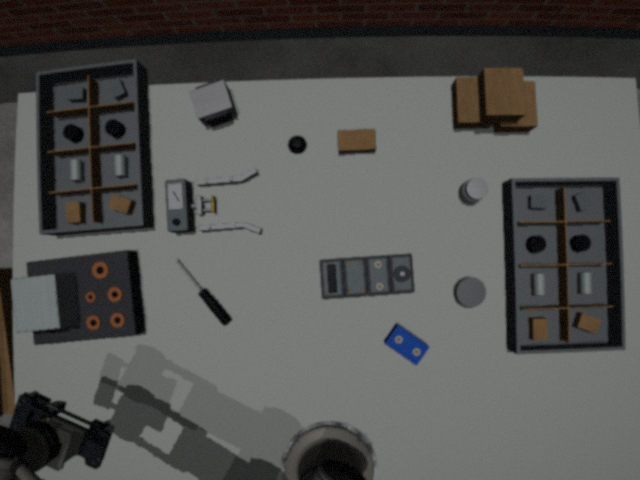

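View pics/scene1.png

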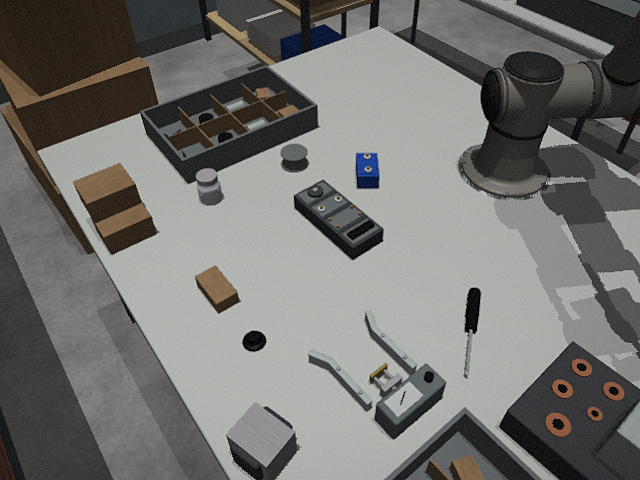

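Top view: the row is at about (320–413, 255–298). From left to right it holds the bar (332,278), the studs (354,275), the can with two white-collared posts (378,265)/(379,283), and the round cap (402,273). The blue decoy is at (407,343) and is excluded by its colour. The dock's mouth is near (260,203), opening toward the right. I'll confirm the target in one enlarged crop.

```bash
python3 - <<'E'
from h import *
im=np.load('top1.npz')['im']
a=cv2.resize(im[240:310,305:425],None,fx=6.5,fy=6.5,interpolation=cv2.INTER_CUBIC)[:, :780]
b=cv2.resize(im[160:245,155:275],None,fx=6.5,fy=6.5,interpolation=cv2.INTER_CUBIC)
cv2.imwrite('pics/c1.png',np.clip(a[:,:,::-1]*1.6,0,255)); cv2.imwrite('pics/c2.png',np.clip(b[:,:,::-1]*1.2,0,255))
d=np.load('top1.npz')['d']; print(d[276,378],d[330,378])
E
```

```text
1.1906534 1.2258273[ WARN:0@0.908] global loadsave.cpp:1063 imwrite_ Unsupported depth image for selected encoder is fallbacked to CV_8U.
```

View pics/c1.png

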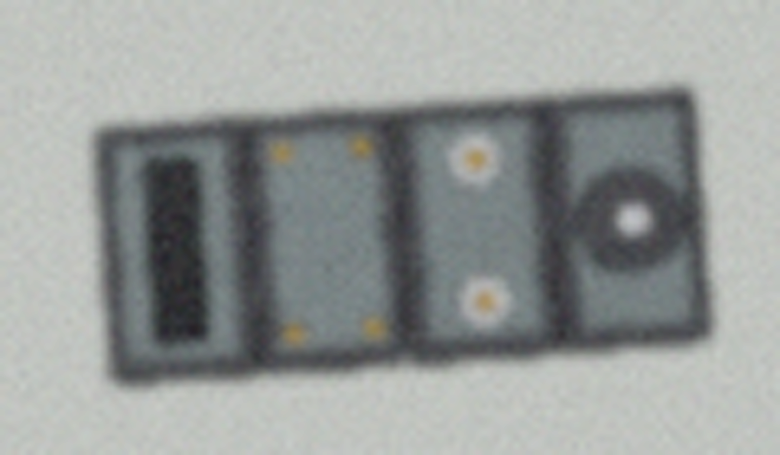

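View pics/c2.png

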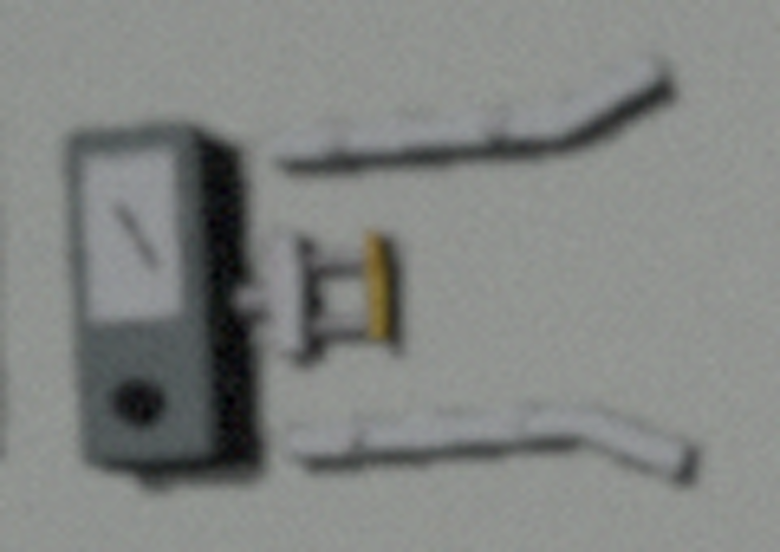

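The crop confirms it: the third can from the left, posts at crop (476,159)/(485,301), is the only one with two white collars. It stands between the studs and cap cans. The second crop shows the dock rails, the flares and the brass plate.

```bash
python3 - <<'E'
from h import *
f=lambda p,o:(np.array(p,float)+.5)/6.5-.5+o
A=(305,240);B=(155,160)
def ang(a,b): v=b-a; return np.degrees(np.arctan2(v[1],v[0])),1e3*np.linalg.norm(v[:2])
p=cast('top',f([[476,159],[485,301]],A),.054); print('posts',p,ang(p[1],p[0]),p.mean(0))
q=cast('top',f([[100,130],[690,92],[708,335],[118,380]],A),.042); print('row lid corners',q,'edges',ang(q[1],q[0]),ang(q[2],q[3]),ang(q[3],q[0]),ang(q[2],q[1]))
r=cast('top',f([[285,146],[565,130],[300,440],[580,418]],B),.030); print('rails',r,ang(r[1],r[0]),ang(r[3],r[2]))
pl=cast('top',f([[390,235],[392,340]],B),.030); print('plate',pl)
m=cast('top',f([[70,135],[190,128],[215,462],[90,465]],B),.062); print('meter',m)
print('blue',cast('top',[[407,325],[385,345],[398,325]],.042)); print('carton etc',cast('top',[[338,150],[376,150]],.035),cast('top',[[297,145]],.02))
# dock by scene depth? posts in scene image
im=np.load('scene1.npz')['im']
cv2.imwrite('pics/s1.png',cv2.resize(im[300:420,290:450],None,fx=5,fy=5,interpolation=cv2.INTER_CUBIC)[:,:,::-1])
cv2.imwrite('pics/s2.png',cv2.resize(im[170:260,285:395],None,fx=6.5,fy=6.5,interpolation=cv2.INTER_CUBIC)[:,:,::-1])
E
```

```text
posts [[ 0.49062641 -0.12273091  0.054     ]
 [ 0.44072495 -0.12490367  0.054     ]] (np.float64(2.4931379749549754), np.float64(49.94874067023385)) [ 0.46567568 -0.12381729  0.054     ]
row lid corners [[ 0.50316549  0.00984788  0.042     ]
 [ 0.51301674 -0.20031362  0.042     ]
 [ 0.42666652 -0.20480798  0.042     ]
 [ 0.41431097  0.00488144  0.042     ]] edges (np.float64(92.68375546910711), np.float64(210.3922568525284)) (np.float64(93.37214556894786), np.float64(210.05311453566296)) (np.float64(3.1991683733889524), np.float64(88.99320803434878)) (np.float64(2.979448026824957), np.float64(86.46709986205695))
rails [[0.69257786 0.29783153 0.03      ]
 [0.69584832 0.1937187  0.03      ]
 [0.5841851  0.29225502 0.03      ]
 [0.59023224 0.1887976  0.03      ]] (np.float64(91.79922212214666), np.float64(104.16417934943135)) (np.float64(93.34516077469696), np.float64(103.63399404968204))
plate [[0.65871159 0.25861869 0.03      ]
 [0.6201184  0.25795997 0.03      ]]
meter [[0.69349839 0.36819981 0.062     ]
 [0.69480092 0.32389105 0.062     ]
 [0.57456694 0.3145538  0.062     ]
 [0.57434982 0.36033749 0.062     ]]
blue [[ 0.34896223 -0.1882661   0.042     ]
 [ 0.30387904 -0.13674189  0.042     ]
 [ 0.34936822 -0.16750034  0.042     ]]
carton etc [[ 0.76043554 -0.03648903  0.035     ]
 [ 0.75870244 -0.12601566  0.035     ]] [[0.77810338 0.06137972 0.02      ]]
```

The row's x axis has a yaw of about 2.9°, the target centre is about (0.466, −0.124) and its rear end about (0.421, −0.126). The dock's centre line is at x≈0.641 with a yaw of about 92.6°, and the plate is at y≈0.258. Next I move behind the can.

{"op": "jog_arm", "data": {
  "rows": [0,0,0,0,-8.1,0,0,0,0,-8.1,0,0,0,0,-8.1,0,-35.2,0,0,0,0,-35.2,0,0,0,0,-35.2,0,0,0,0,-35.2,0,0,0,0,-35.2,0,0,0,0,0,-30,0,0,0,0,-30,0,0,0,0,-30,0,0,0,0,-30,0,0,0,0,-30,0,0,0,0,-30,0,0,0,0,-30,0,0,0,0,-30,0,0,0,0,-30,0,0,0,0,-30,0,0,0,0,-30,0,0,0,0,-30,0,0],
  "grip_force": 10
}}

```text
time: 2.1
tool_pos: [0.3851, 0.1373, 0.1899]
tool_rot: [3.142, -0.0, -3.09]
contact_force: [0.2, -0.1, 1.2]
opening: 0.0004
```

{"op": "jog_arm", "data": {
  "rows": [0,0,-30,0,0,0,0,-30,0,0,0,0,-30,0,0,0,0,-30,0,0,0,0,-30,0,0,0,0,-30,0,0,0,0,-30,0,0,0,0,-30,0,0,0,0,-25,0,0,0,0,0,0,0,0,0,0,0,0,0,0,0,0,0]
}}

```text
time: 3.3
tool_pos: [0.3987, -0.1253, 0.1899]
tool_rot: [3.141, -0.001, -3.09]
contact_force: [0.0, -0.0, 0.1]
opening: 0.0004
```

```bash
python3 - <<'E'
from h import *
st,im,d=snap('wrist','w1'); print(st)
E
```

```text
{'time': 3.3, 'qpos': array([-4.88645042e-01,  1.45352100e-01,  1.79116681e+00,  4.34036099e-04,
        1.20592674e+00, -2.11142962e+00]), 'qvel': array([ 0.00869403, -0.00658565, -0.00155906, -0.00141753, -0.00206939,
       -0.00409855]), 'joint_efforts': array([-4.85615563e-01, -3.14300251e+01, -2.37116468e+01, -9.18296096e-02,
        3.88743589e-02,  2.86561182e-03]), 'tool_pos': array([ 0.3987281 , -0.12529432,  0.18990237]), 'tool_rot': array([ 3.14080609e+00, -5.22760827e-04, -3.08975924e+00]), 'contact_force': array([ 0.03048847, -0.03957357,  0.09998766]), 'torque': array([-0.00054931,  0.01844089,  0.04793795]), 'opening': 0.00040574870066192577}
```

View pics/w1.png

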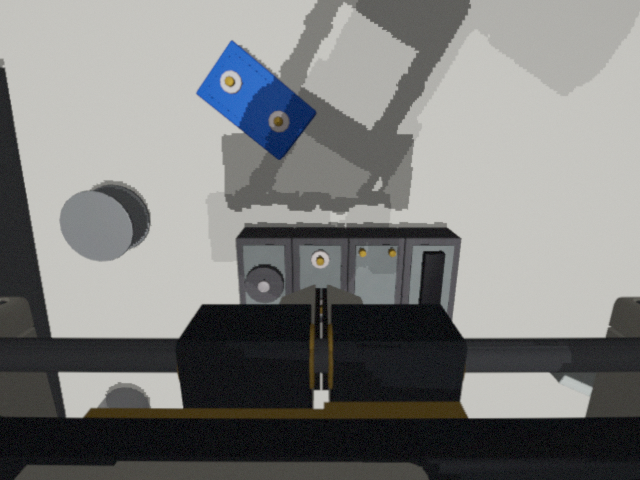

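The wrist view shows the target can between columns 293 and 348, with its near post at (320,260). That puts the fingers (column 321) in line with it and square to the row. I'll check the numbers.

```bash
python3 - <<'E'
from h import *
st=dict(tool_pos=[0.3987281,-0.12529432,0.18990237],tool_rot=[3.14080609,-5.22760827e-04,-3.08975924])
p=cast('wrist',[[238,236],[292,236],[347,236],[458,236]],.042,st);print(p)
print('post',cast('wrist',[[320,260]],.054,st))
e=p[3]-p[0];print(np.degrees(np.arctan2(e[1],e[0]))-90, np.linalg.norm(e))
E
```

```text
[[ 0.42216741 -0.20174855  0.042     ]
 [ 0.41950156 -0.1508738   0.042     ]
 [ 0.41678466 -0.0990967   0.042     ]
 [ 0.41127618  0.00565826  0.042     ]]
post [[ 0.43780159 -0.1234743   0.054     ]]
3.0059221141447665 0.20769256794761665
```

{"op": "jog_arm", "data": {
  "rows": [0,0,0,25,0,0,0,0,25,0,0,0,0,25,0,0,0,0,25,0,0,0,0,25,0,0,0,0,25,0,0,0,0,15,0,0,0,0,10,0,0,0,0,7,0,0,0,0,0,0,0,0,0,0,0]
}}

```text
time: 4.45
tool_pos: [0.3994, -0.1262, 0.0086]
tool_rot: [-3.141, 0.001, -3.09]
contact_force: [0.3, 0.4, 0.4]
opening: 0.0006
```

{"op": "jog_arm", "data": {
  "rows": [0,-3,0,0,0,0,-3,0,0,0,0,-3,0,0,0,0,-3,0,0,0,0,-3,0,0,0,0,-3,0,0,0,0,-3,0,0,0,0,-3,0,0,0,0,-3,0,0,0]
}}

```text
time: 5.35
tool_pos: [0.4251, -0.1245, 0.0079]
tool_rot: [3.141, -0.002, -3.09]
contact_force: [-4.0, -0.7, 2.0]
opening: 0.0003
```

{"op": "jog_arm", "data": {
  "rows": [0,-5,0,0,0,0,-5,0,0,0,0,-5,0,0,0,0,-5,0,0,0,0,-5,0,0,0,0,-5,0,0,0,0,-5,0,0,0,0,-5,0,0,0,0,-5,0,0,0,0,-5,0,0,0]
}}

```text
time: 6.35
tool_pos: [0.4764, -0.1222, 0.0081]
tool_rot: [3.141, 0.0, -3.09]
contact_force: [-2.1, -0.3, 0.0]
opening: 0.0004
```

```bash
python3 - <<'E'
from h import *
st,im,d=snap('top','top2'); print(st['contact_force'],st['tool_pos'])
cv2.imwrite('pics/c3.png',cv2.resize(im[215:315,270:430],None,fx=5,fy=5,interpolation=cv2.INTER_CUBIC)[:,:,::-1])
E
```

```text
[-2.08992659 -0.27291664  0.02105026] [ 0.47636425 -0.12217801  0.00807628]
```

View pics/c3.png

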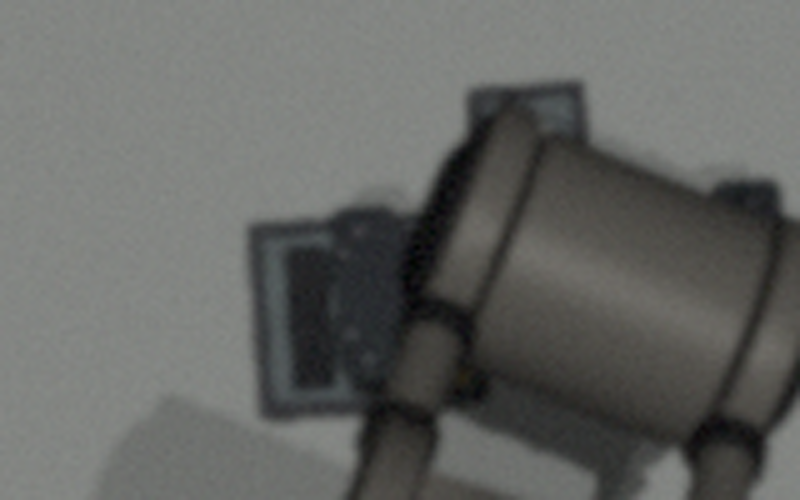

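The can's front, at crop (470–583, 85–95), has come out square and the bar unit hasn't moved. I'll keep pushing.

{"op": "jog_arm", "data": {
  "rows": [0,-5,0,0,0,0,-5,0,0,0,0,-5,0,0,0,0,-5,0,0,0,0,-5,0,0,0,0,-5,0,0,0,0,-5,0,0,0,0,-5,0,0,0,0,-5,0,0,0,0,-5,0,0,0,0,-5,0,0,0,0,-5,0,0,0,0,-5,0,0,0,0,-5,0,0,0,0,-5,0,0,0]
}}

```text
time: 7.9
tool_pos: [0.5512, -0.1184, 0.0081]
tool_rot: [3.142, 0.0, -3.09]
contact_force: [-1.8, 0.4, -0.2]
opening: 0.0004
```

{"op": "jog_arm", "data": {
  "rows": [0,-5,0,0,0,0,-5,0,0,0,0,-5,0,0,0,0,-5,0,0,0,0,-5,0,0,0,0,-5,0,0,0,0,-5,0,0,0,0,-4,0,0,0,0,-3,0,0,0,0,-2,0,0,0,0,-1,0,0,0,0,0,0,0,0]
}}

```text
time: 9.1
tool_pos: [0.5959, -0.1161, 0.0081]
tool_rot: [3.142, 0.0, -3.09]
contact_force: [-1.8, -0.2, -0.4]
opening: 0.0008
```

```bash
python3 - <<'E'
from h import *
st,im,d=snap('top','top3'); print(st['contact_force'],st['tool_pos'],st['qpos'])
st,w,d=snap('wrist','w3');
a=cv2.resize(im[170:300,280:430],(640,555))
cv2.imwrite('pics/c4.png',a[:,:,::-1])
# brass/white collars in top & wrist
for n,i in (('top',im),('wrist',w)):
    h=cv2.cvtColor(i,cv2.COLOR_RGB2HSV); m=cv2.inRange(h,(12,90,70),(32,255,255))
    k,l,s,c=cv2.connectedComponentsWithStats(m)
    print(n,[(c[j].round(1).tolist(),int(s[j,4])) for j in range(1,k) if 4<s[j,4]<150])
E
```

```text
[-1.84755752 -0.21166333 -0.44494824] [ 0.59592151 -0.11607089  0.00812934] [-3.18623479e-01  6.76648122e-01  1.50129609e+00  1.69588564e-04
  9.63406299e-01 -1.94083586e+00]
top [([88.3, 107.0], 7), ([89.5, 147.0], 10), ([90.8, 188.6], 10), ([100.5, 187.0], 8), ([75.0, 190.0], 5), ([212.8, 204.4], 42), ([562.4, 222.5], 25), ([537.0, 222.0], 7), ([547.5, 222.0], 6), ([565.9, 264.5], 15), ([564.8, 307.5], 17), ([541.0, 308.0], 27)]
wrist []
```

View pics/c4.png

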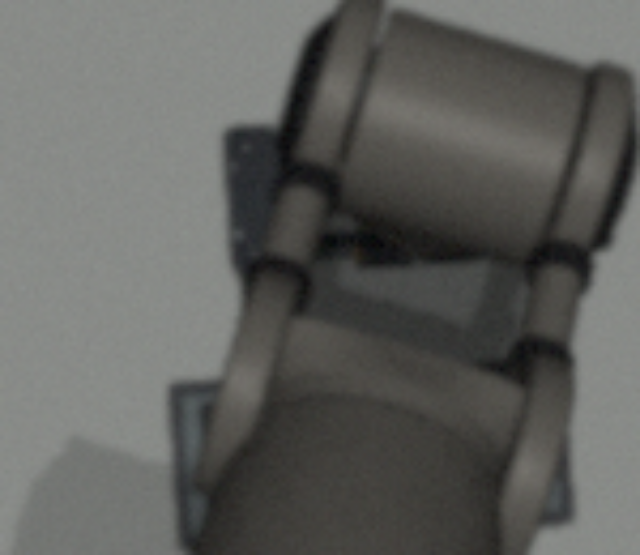

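{"op": "jog_arm", "data": {
  "rows": [0,5,0,0,0,0,10,0,0,0,0,0,0,-20,0,0,0,0,-35,0,0,0,0,-35,0,0,0,0,-35,0,0,0,0,-25,8.2,0,0,0,0,8.2,0,0,0,0,8.2,0,0,0,0,8.2,0,0,0,0,8.2,0,0,0,0,8.2,0,0,0,0,8.2,0,0,0,0,8.2,0,0,0,0,8.2,0,0,0,0,8.2,0,0,0,0,8.2,0,0,0,0,0]
}}

```text
time: 11.0
tool_pos: [0.5811, -0.1169, 0.1584]
tool_rot: [3.14, 0.0, 1.617]
contact_force: [0.4, -0.3, 0.9]
opening: 0.0008
```

{"op": "jog_arm", "data": {
  "rows": [40,-22,22,0,0,40,-22,22,0,0,40,-22,22,0,0,40,0,0,0,0,40,0,0,0,0]
}}

```text
time: 11.5
tool_pos: [0.6497, -0.1798, 0.1574]
tool_rot: [-3.141, -0.001, 1.621]
contact_force: [-0.4, 0.0, -0.2]
opening: 0.0358
```

```bash
python3 - <<'E'
from h import *
st,w,d=snap('wrist','w4'); st2,t,_=snap('top','top4')
print(st['tool_pos'],st['tool_rot'],st['contact_force'],st['opening'],st['qpos'])
E
```

```text
[ 0.64965503 -0.17975771  0.15743728] [-3.14102987e+00 -6.46218052e-04  1.62069288e+00] [-0.42441147  0.01251482 -0.22741242] 0.03583697549459475 [-3.83714880e-01  6.47021939e-01  1.10640907e+00  3.55826752e-04
  1.38894387e+00 -4.33676108e-01]
```

View pics/w4.png

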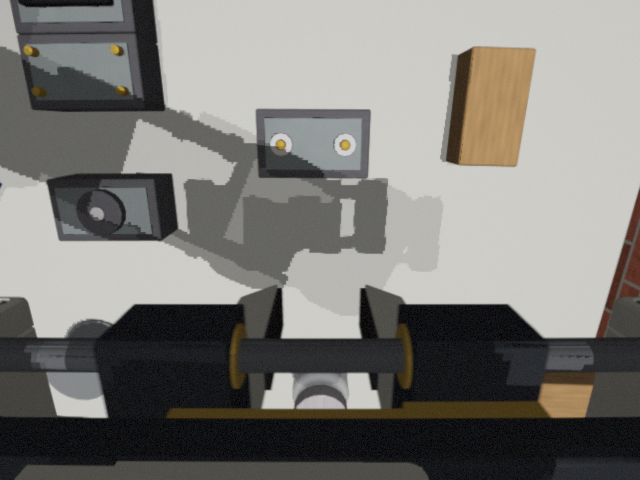

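The wrist view shows the can at (257–370, 110–178), with studs at (281,145) and (345,145). It stands square and clear of the neighbours. The jar is behind, at about (320,395).

```bash
python3 - <<'E'
from h import *
st=dict(tool_pos=[0.64965503,-0.17975771,0.15743728],tool_rot=[-3.14102987,-6.46e-4,1.62069288])
p=cast('wrist',[[281,145],[345,145]],.054,st);v=p[1]-p[0];print('studs w',p,p.mean(0),np.degrees(np.arctan2(v[1],v[0])),np.linalg.norm(v))
p=cast('wrist',[[258,110],[370,110],[370,178],[258,178]],.042,st);print('lid',p,p.mean(0))
print('jar',cast('top',[[474,189]],.075),cast('top',[[470,195]],0.0))
im=np.load('top4.npz')['im']
h=cv2.cvtColor(im,cv2.COLOR_RGB2HSV); m=cv2.inRange(h,(10,60,60),(35,255,255))
k,l,s,c=cv2.connectedComponentsWithStats(m)
print([(c[j].round(1).tolist(),int(s[j,4])) for j in range(1,k) if 2<s[j,4]<150 and 300<c[j][0]<430])
cv2.imwrite('pics/c5.png',cv2.resize(im[160:310,280:480],None,fx=4,fy=4,interpolation=cv2.INTER_CUBIC)[:,:,::-1])
E
```

```text
studs w [[ 0.61628797 -0.11485691  0.054     ]
 [ 0.6651799  -0.11238635  0.054     ]] [ 0.64073393 -0.11362163  0.054     ] 2.892750676514157 0.04895430853912442
lid [[ 0.59670677 -0.08993237  0.042     ]
 [ 0.68352113 -0.08554578  0.042     ]
 [ 0.68812337 -0.13789134  0.042     ]
 [ 0.59688638 -0.14250527  0.042     ]] [ 0.64130941 -0.11396869  0.042     ]
jar [[ 0.65683412 -0.34404623  0.075     ]] [[ 0.65277816 -0.35369431  0.        ]]
[([372.0, 188.0], 5), ([348.0, 263.0], 5), ([416.0, 351.5], 6)]
```

View pics/c5.png

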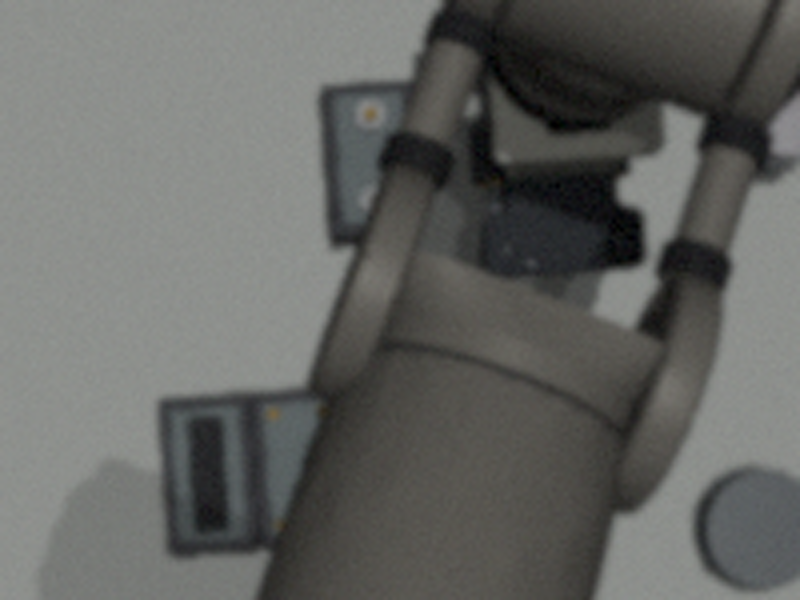

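```bash
python3 - <<'E'
from h import *
p=cast('top',[[372.0,187.9]],.054); print(p, p-25e-3*np.array([[np.cos(.0505),np.sin(.0505),0]]))
print('front corner/rear corner left lid',cast('top',[[361.0,182.2],[363.2,219.5]],.042))
# wrist-view depth check of lid points
z=np.load('w4.npz');d=z['d'];print(d[130,312],d[145,281],d[190,420])
E
```

```text
[[ 0.66605391 -0.11319516  0.054     ]] [[ 0.64108578 -0.11445713  0.054     ]]
front corner/rear corner left lid [[ 0.68164391 -0.08867725  0.042     ]
 [ 0.59432809 -0.0919539   0.042     ]]
0.2962863 0.2891172 0.35224193
```

Top and wrist agree: can centre (0.641, −0.114), yaw 2.9°, which matches the dock yaw. Now I descend on its right side with the fingers spread, to push at two points.

{"op": "jog_arm", "data": {
  "rows": [40,0,-5.5,20,0,40,0,0,25,0,40,0,0,25,0,40,0,0,25,0,40,0,0,22,0,40,0,0,15,0,40,0,0,10,0,40,0,0,6,0,40,0,0,0,0]
}}

```text
time: 12.5
tool_pos: [0.6443, -0.1797, 0.01]
tool_rot: [-3.141, -0.0, 1.619]
contact_force: [0.1, 0.3, -0.1]
opening: 0.0398
```

{"op": "jog_arm", "data": {
  "rows": [40,4,0,0,0,40,4,0,0,0,40,4,0,0,0,40,4,0,0,0,40,4,0,0,0,40,4,0,0,0,40,4,0,0,0,40,4,0,0,0,40,4,0,0,0,40,4,0,0,0,40,0,0,0,0]
}}

```text
time: 13.6
tool_pos: [0.6425, -0.1393, 0.0101]
tool_rot: [-3.142, -0.0, 1.619]
contact_force: [-0.3, 0.1, 0.5]
opening: 0.04
```

{"op": "jog_arm", "data": {
  "rows": [40,2,0,0,0,40,2,0,0,0,40,2,0,0,0,40,2,0,0,0]
}}

```text
time: 14.0
tool_pos: [0.6422, -0.1324, 0.0102]
tool_rot: [3.141, 0.001, 1.619]
contact_force: [-0.4, -4.1, 2.0]
opening: 0.04
```

{"op": "jog_arm", "data": {
  "rows": [40,5,0.4,0,0,40,5,0.4,0,0,40,5,0.4,0,0,40,5,0.4,0,0,40,5,0.4,0,0,40,5,0.4,0,0,40,5,0.4,0,0,40,5,0.4,0,0,40,5,0.4,0,0,40,5,0.4,0,0,40,5,0.4,0,0,40,5,0.4,0,0,40,5,0.4,0,0,40,5,0.4,0,0,40,5,0.4,0,0,40,5,0.4,0,0]
}}

```text
time: 15.6
tool_pos: [0.6454, -0.0527, 0.0111]
tool_rot: [3.14, 0.002, 1.618]
contact_force: [-0.3, -4.9, 3.9]
opening: 0.0401
```

```bash
cat >> h.py <<'E'
def cloud(name,d,st=None):
    c,T=ext(name,st); v,u=np.mgrid[:480,:640]
    K=np.array([[c['fx'],0,c['cx']],[0,c['fy'],c['cy']],[0,0,1.]])
    p=cv2.undistortPoints(np.dstack([u,v]).reshape(-1,1,2).astype(float),K,np.array(c['distortion'],float)).reshape(480,640,2)
    P=np.dstack([p[:,:,0]*d,-p[:,:,1]*d,-d]); return P@T[:3,:3].T+T[:3,3]
E
python3 - <<'E'
from h import *
st,w,d=snap('wrist','w6'); print(st['contact_force'],st['tool_pos'],st['torque'])
P=cloud('wrist',d,st)
for z0,z1 in((-.02,.02),(.034,.049)):
    m=(d>0)&(P[:,:,2]>z0)&(P[:,:,2]<z1)&(abs(P[:,:,0]-.645)<.1)&(P[:,:,1]<.03)&(P[:,:,1]>-.15)
    if z0<0: m=(d>0)&(abs(P[:,:,2])<.02)&(P[:,:,1]<.15)
    q=P[m]; s=np.linalg.lstsq(np.c_[q[:,:2]-[.645,-.03],np.ones(len(q))],q[:,2],rcond=None)[0]
    print(len(q),'slope x,y deg',np.degrees(s[:2]),'z',s[2], q.min(0),q.max(0))
E
```

```text
[-0.28830135 -4.92705876  3.91179537] [ 0.64538641 -0.05270132  0.01106328] [-1.00847347  0.08283885 -0.00689081]
169457 slope x,y deg [ 0.06803654 -0.4294743 ] z 0.0008447429231599086 [ 0.47202749 -0.15233716 -0.0033065 ] [0.83338152 0.09394102 0.01999552]
17439 slope x,y deg [ 0.41217762 -7.22854452] z 0.044724220376834656 [ 0.5960384  -0.06098715  0.03403569] [ 0.68810659 -0.00466683  0.04899956]
```

The can is tilting about 7°, so the contact is too high. I'll back off at once and then check the finger profile from the depth image.

{"op": "jog_arm", "data": {
  "rows": [40,-1,0,0,0,40,-1,0,0,0,40,-1,0,0,0,40,-2,0,0,0,40,-2,0,0,0,40,-3,0,0,0,40,-4,0,0,0,40,-6,0,0,0,40,0,0,0,0]
}}

```text
time: 16.55
tool_pos: [0.6457, -0.0726, 0.0102]
tool_rot: [3.141, 0.0, 1.618]
contact_force: [-0.5, 0.1, 0.4]
opening: 0.0398
```

```bash
python3 - <<'E'
from h import *
st,w,d=snap('wrist','w7'); print(st['contact_force'],st['tool_pos'],st['tool_rot'],st['torque'])
P=cloud('wrist',d,st)
m=(d>0)&(P[:,:,2]>.034)&(P[:,:,2]<.049)&(abs(P[:,:,0]-.645)<.1)&(P[:,:,1]<.03)&(P[:,:,1]>-.15)
q=P[m]; s=np.linalg.lstsq(np.c_[q[:,:2]-[.645,-.03],np.ones(len(q))],q[:,2],rcond=None)[0]
print('lid slope',np.degrees(s[:2]),s[2],q.min(0),q.max(0))
z=np.load('w4.npz')['d']; st4=dict(tool_pos=[0.64965503,-0.17975771,0.15743728],tool_rot=[-3.14102987,-6.46e-4,1.62069288])
T=np.eye(4); Rm=R.from_euler('xyz',st4['tool_rot']).as_matrix()
Q=(cloud('wrist',z,st4)-st4['tool_pos'])@Rm   # tool frame
for lo in range(-90,5,5):
    for sgn in (-1,1):
        m=(z>0)&(z<.29)&(Q[:,:,2]*1e3>=lo)&(Q[:,:,2]*1e3<lo+5)&(Q[:,:,1]*sgn>.01)&(Q[:,:,1]*sgn<.06)
        if m.sum()>5: q=Q[m]*1e3; print(lo,sgn,m.sum(),'x',np.percentile(q[:,0],[2,50,98]).round(1),'y',np.percentile(q[:,1],[2,98]).round(1))
E
```

```text
[-0.47582914  0.14244092  0.40101691] [ 0.6456985  -0.07264163  0.01016068] [3.14133870e+00 9.53384994e-05 1.61776338e+00] [-0.10964015  0.04038931 -0.01415178]
lid slope [ 0.08853761 -0.91575983] 0.04272058930320159 [ 0.59630312 -0.08027093  0.03414704] [ 0.68885072 -0.00771608  0.04898866]
-90 -1 86 x [-10.2  -4.1   2.3] y [-20.3 -19.9]
-90 1 80 x [-9.8 -4.   2.2] y [20.3 20.7]
-85 -1 204 x [-9.8 -5.1 11.6] y [-24.5 -17.7]
-85 1 209 x [-9.7 -4.7 11.7] y [18.1 25.1]
-80 -1 206 x [-8.2 11.1 11.8] y [-26.3 -17.6]
-80 1 200 x [-8.8 11.1 11.9] y [18.1 26.6]
-75 -1 215 x [ 6.3 11.1 11.7] y [-27.5 -17.7]
-75 1 218 x [ 6.  11.  11.8] y [18.1 27.8]
-70 -1 227 x [ 4.  11.1 11.7] y [-28.8 -17.7]
-70 1 233 x [ 3.7 11.1 11.9] y [18.  28.9]
-65 -1 236 x [ 1.3 11.1 11.8] y [-29.7 -17.7]
-65 1 231 x [ 1.7 11.1 11.9] y [18.  29.8]
-60 -1 247 x [-1.5 11.  11.8] y [-31.1 -17.6]
-60 1 253 x [-1.2 11.1 11.8] y [18.1 31.6]
-55 -1 276 x [-4.5 11.1 11.7] y [-33.9 -17.6]
-55 1 263 x [-4.5 11.1 12. ] y [18.  34.3]
-50 -1 229 x [-7.  11.  11.8] y [-33.1 -17.7]
-50 1 236 x [-6.8 11.1 11.8] y [18. 33.]
-45 -1 160 x [-7.6 10.4 11.8] y [-28.4 -17.6]
-45 1 164 x [-7.1 10.7 11.8] y [18. 29.]
-40 -1 82 x [-8.4  9.8 11.5] y [-23.8 -17.6]
-40 1 78 x [-8.1  9.6 11.5] y [18.  23.6]
```

View pics/w7.png

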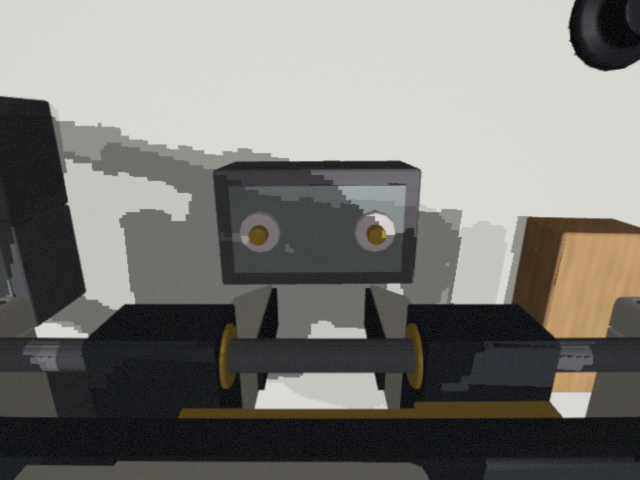

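```bash
python3 - <<'E'
from h import *
z=np.load('w4.npz')['d']; st4=dict(tool_pos=[0.64965503,-0.17975771,0.15743728],tool_rot=[-3.14102987,-6.46e-4,1.62069288])
Rm=R.from_euler('xyz',st4['tool_rot']).as_matrix()
Q=(cloud('wrist',z,st4)-st4['tool_pos'])@Rm*1e3
for u in (255,268,278,281):
    print(u,[(v,Q[v,u].round(0).tolist()) for v in range(276,384,9)])
# ground truth check of tip height: scene camera view of fingers
st,im,d=snap('scene','sc7'); P=cloud('scene',d); Q=(P-st['tool_pos'])@R.from_euler('xyz',st['tool_rot']).as_matrix()*1e3
for lo in range(-80,10,5):
    m=(d>0)&(Q[:,:,2]>=lo)&(Q[:,:,2]<lo+5)&(abs(Q[:,:,0])<25)&(abs(Q[:,:,1])<60)
    q=Q[m]; 
    if len(q): print(lo,len(q),q.min(0).round(),q.max(0).round())
K=[0]
cv2.imwrite('pics/sc7.png',cv2.resize(im[180:330,280:480],None,fx=4,fy=4,interpolation=cv2.INTER_CUBIC)[:,:,::-1])
E
```

```text
255 [(276, [-63.0, -65.0, 158.0]), (285, [-73.0, -66.0, 158.0]), (294, [11.0, -28.0, -46.0]), (303, [11.0, -26.0, -54.0]), (312, [11.0, -25.0, -62.0]), (321, [11.0, -24.0, -69.0]), (330, [11.0, -23.0, -76.0]), (339, [31.0, -16.0, -115.0]), (348, [31.0, -15.0, -118.0]), (357, [29.0, -15.0, -119.0]), (366, [27.0, -15.0, -119.0]), (375, [7.0, -20.0, -95.0])]
268 [(276, [-63.0, -52.0, 157.0]), (285, [-74.0, -53.0, 160.0]), (294, [11.0, -22.0, -46.0]), (303, [11.0, -21.0, -54.0]), (312, [12.0, -20.0, -64.0]), (321, [10.0, -19.0, -68.0]), (330, [10.0, -19.0, -74.0]), (339, [31.0, -12.0, -115.0]), (348, [31.0, -12.0, -119.0]), (357, [29.0, -12.0, -119.0]), (366, [28.0, -12.0, -121.0]), (375, [-3.0, -18.0, -83.0])]
278 [(276, [-63.0, -42.0, 157.0]), (285, [-73.0, -43.0, 157.0]), (294, [10.0, -18.0, -43.0]), (303, [9.0, -18.0, -50.0]), (312, [5.0, -18.0, -50.0]), (321, [2.0, -18.0, -53.0]), (330, [-3.0, -18.0, -52.0]), (339, [32.0, -10.0, -116.0]), (348, [31.0, -10.0, -118.0]), (357, [29.0, -10.0, -119.0]), (366, [27.0, -10.0, -119.0]), (375, [-179.0, -46.0, 156.0])]
281 [(276, [-64.0, -39.0,
[... 336 characters left out ...]
 [  2. -36. -80.] [ 16.  40. -75.]
-75 31 [  0. -38. -75.] [ 14.  39. -70.]
-70 42 [ -7. -36. -70.] [ 15.  39. -65.]
-65 36 [ -8. -37. -65.] [ 14.  39. -60.]
-60 43 [ -7. -37. -60.] [ 13.  38. -55.]
-55 32 [ -4. -35. -55.] [ 14.  38. -50.]
-50 29 [-11. -35. -50.] [ 15.  36. -45.]
-45 18 [ -2. -30. -45.] [ 14.  31. -40.]
-40 22 [ -9. -35. -40.] [ 24.  35. -35.]
-35 178 [ -6. -45. -35.] [ 25.  43. -30.]
-30 29 [  9. -44. -30.] [ 24.  44. -25.]
-25 5 [ 12.  43. -25.] [ 24.  45. -20.]
-20 7 [ 11.  43. -19.] [ 25.  44. -15.]
-15 3 [ 15.  43. -13.] [ 20.  44. -10.]
-10 4 [14. 43. -9.] [24. 44. -8.]
-5 6 [12. 43. -5.] [24. 44. -0.]
0 6 [ 9. 42.  1.] [24. 45.  5.]
5 90 [-25. -59.   6.] [25. 60. 10.]
```

View pics/sc7.png

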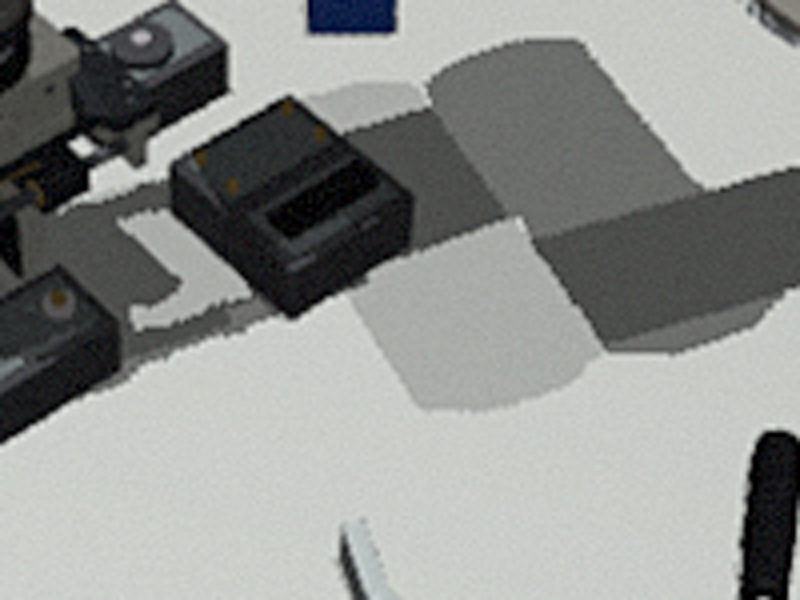

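Both cameras show the fingertips ending about 37 mm short of the reported TCP (tool z ≈ −37). The fingers were therefore pushing on the posts, which explains the contact offsets and the tilt. I need to go about 37 mm lower. First I'll check the can's pose and the clearance of the gripper body.

```bash
python3 - <<'E'
from h import *
st=dict(tool_pos=[0.6456985,-0.07264163,0.01016068],tool_rot=[3.1413387,9.5e-5,1.61776338])
p=cast('wrist',[[258,235],[376,235]],.054,st);v=p[1]-p[0];print('studs',p,p.mean(0),np.degrees(np.arctan2(v[1],v[0])))
p=cast('wrist',[[222,283],[415,283]],.042,st);v=p[1]-p[0];print('lid near edge',p,np.degrees(np.arctan2(v[1],v[0])))
d=np.load('w7.npz')['d']; Q=(cloud('wrist',d,st)-st['tool_pos'])@R.from_euler('xyz',st['tool_rot']).as_matrix()*1e3
for u,v in((150,312),(150,350),(150,390),(200,430),(20,300),(20,330),(320,440),(320,470)): print(u,v,Q[v,u].round())
m=(d>0)&(d<.28)&(Q[:,:,2]>-110)&(Q[:,:,2]<-30)
for lo in range(-110,-25,10):
    mm=m&(Q[:,:,2]>=lo)&(Q[:,:,2]<lo+10)&(abs(Q[:,:,1])<110)
    if mm.sum(): q=Q[mm]; print(lo,mm.sum(),q.min(0).round(),q.max(0).round())
E
```

```text
studs [[ 0.61828874 -0.03712921  0.054     ]
 [ 0.66710612 -0.03481311  0.054     ]] [ 0.64269743 -0.03597116  0.054     ] 2.7163108731538874
lid near edge [[ 0.5996179  -0.06467845  0.042     ]
 [ 0.68936783 -0.06043169  0.042     ]] 2.7090819632103496
150 312 [  37.  -41. -112.]
150 350 [  35.  -36. -125.]
150 390 [  25.  -37. -126.]
200 430 [  26.  -22. -138.]
20 300 [  37.  -78. -105.]
20 330 [  29.  -79. -107.]
320 440 [  25.    0. -140.]
320 470 [  26.    0. -147.]
-110 6027 [  -3.  -85. -110.] [  38.   84. -100.]
-100 503 [  -9.  -23. -100.] [ 10.  23. -90.]
-90 616 [-11. -28. -90.] [ 12.  29. -80.]
-80 920 [-10. -31. -80.] [ 12.  31. -70.]
-70 1021 [ -1. -33. -70.] [ 12.  33. -60.]
-60 1078 [ -7. -37. -60.] [ 12.  37. -50.]
-50 1394 [-10. -36. -50.] [ 40.  36. -40.]
-40 22541 [ -9. -47. -40.] [ 63.  44. -30.]
```

The can is back flat at (0.643, −0.036) with a yaw of 2.7°. The gripper body starts 66 mm behind the true tip, as specified, so the 37 mm tip offset is confirmed. I'll back off, go 37 mm lower and push on the side face.

{"op": "jog_arm", "data": {
  "rows": [40,-6,0,0,0,40,-6,0,0,0,40,-6,0,0,0,40,0,0,8,0,40,0,0,8,0,40,0,0,8,0,40,0,0,6,0,40,0,0,4,0,40,0,0,3,0,40,0,0,0,0,40,0,0,0,0]
}}

```text
time: 17.75
tool_pos: [0.6466, -0.0896, -0.0267]
tool_rot: [3.141, 0.0, 1.619]
contact_force: [-0.0, -0.3, -0.5]
opening: 0.0396
```

{"op": "jog_arm", "data": {
  "rows": [40,3,0,0,0,40,3,0,0,0,40,3,0,0,0,40,3,0,0,0,40,3,0,0,0,40,2,0,0,0,40,2,0,0,0,40,2,0,0,0,40,2,0,0,0]
}}

```text
time: 18.65
tool_pos: [0.6455, -0.0668, -0.0268]
tool_rot: [3.141, 0.0, 1.618]
contact_force: [0.6, -2.8, -0.2]
opening: 0.0399
```

Clean contact at −2.8 N with no vertical force. I'll push on with a slight +x bias.

{"op": "jog_arm", "data": {
  "rows": [40,4,0.4,0,0,40,4,0.4,0,0,40,4,0.4,0,0,40,4,0.4,0,0,40,4,0.4,0,0,40,4,0.4,0,0,40,4,0.4,0,0,40,4,0.4,0,0,40,4,0.4,0,0,40,4,0.4,0,0,40,4,0.4,0,0,40,4,0.4,0,0,40,4,0.4,0,0,40,4,0.4,0,0,40,4,0.4,0,0]
}}

```text
time: 20.15
tool_pos: [0.6486, -0.0062, -0.0268]
tool_rot: [3.141, 0.0, 1.619]
contact_force: [-0.9, -5.0, 2.2]
opening: 0.0403
```

```bash
cat > can.py <<'E'
from h import *
import sys
def locate(f):
    st,w,d=snap('wrist',f); P=cloud('wrist',d,st)
    print('F',st['contact_force'].round(2),'tcp',st['tool_pos'].round(4),'rot',st['tool_rot'].round(4),'t',st['time'])
    c=np.array(st['tool_pos'][:2])+np.array([-.05,1])*.038
    m=(d>0)&(P[:,:,2]>.036)&(P[:,:,2]<.048)&(abs(P[:,:,0]-c[0])<.08)&(abs(P[:,:,1]-c[1])<.04)&(P[:,:,1]>c[1]-.024)
    q=P[m]; s=np.linalg.lstsq(np.c_[q[:,:2]-c,np.ones(len(q))],q[:,2],rcond=None)[0]
    r=cv2.minAreaRect((q[:,:2]*1e4).astype(np.float32)); print('lid tilt',np.degrees(s[:2]).round(2),'z',s[2].round(4),'rect',np.array(r[0])/1e4,np.array(r[1])/10,r[2])
    h=cv2.cvtColor(w,cv2.COLOR_RGB2HSV); b=cv2.inRange(h,(15,120,70),(32,255,255))
    k,l,ss,cc=cv2.connectedComponentsWithStats(b)
    o=[cc[j] for j in range(1,k) if 40<ss[j,4]<1500 and 100<cc[j][1]<285 and abs(cc[j][0]-320)<130]
    if len(o): print('brass px',np.round(o,1).tolist()); print(cast('wrist',o,.054,st).round(4).tolist())
locate(sys.argv[1])
E
python3 can.py w8
```

```text
F [-0.91 -4.98  2.21] tcp [ 0.6486 -0.0062 -0.0268] rot [3.1414 0.     1.6186] t 20.15
lid tilt [ 0.02 -1.24] z 0.0428 rect [0.64555195 0.03270892] [89.89799805 52.39246216] 2.533759117126465
brass px [[239.9, 258.7], [392.6, 259.0]]
[[0.6212, 0.032, 0.054], [0.6698, 0.0342, 0.054]]
```

```bash
python3 - <<'E'
from h import *
S={'w4':([0.64965503,-0.17975771,0.15743728],[-3.14102987,-6.46e-4,1.62069288],(.6415,-.114)),
'w7':([0.6456985,-0.07264163,0.01016068],[3.1413387,9.5e-5,1.61776338],(.6427,-.036)),
'w8':([0.6486,-.0062,-.0268],[3.1414,0,1.6186],(.6455,.033))}
for k,(p,r,c) in S.items():
    d=np.load(k+'.npz')['d']; P=cloud('wrist',d,dict(tool_pos=p,tool_rot=r))
    for n,m in (('lid',(abs(P[:,:,2]-.0425)<.004)&(abs(P[:,:,0]-c[0])<.035)&(abs(P[:,:,1]-c[1])<.018)),('table',(abs(P[:,:,2])<.008)&(abs(P[:,:,0]-c[0])<.12)&(abs(P[:,:,1]-c[1])<.1))):
        q=P[m&(d>0)]; s=np.linalg.lstsq(np.c_[q[:,:2]-c,np.ones(len(q))],q[:,2],rcond=None)[0]; print(k,n,len(q),np.degrees(s[:2]).round(2),s[2].round(4))
E
```

```text
w4 lid 3360 [-0.1  -0.07] 0.043
w4 table 53384 [ 0.08 -0.01] -0.0003
w7 lid 10079 [ 0.08 -0.04] 0.043
w7 table 112110 [ 0.09 -0.05] -0.0002
w8 lid 16107 [ 0.09 -0.08] 0.043
w8 table 139079 [ 0.1  -0.04] -0.0002
```

The lid is flat (slope matches the table), and the can is at (0.6455, 0.033). I'll lower 3 mm for margin and continue.

{"op": "jog_arm", "data": {
  "rows": [40,4,0.4,1,0,40,4,0.4,1,0,40,4,0.4,1,0,40,4,0.4,0,0,40,4,0.4,0,0,40,4,0.4,0,0,40,4,0.4,0,0,40,4,0.4,0,0,40,4,0.4,0,0,40,4,0.4,0,0,40,4,0.4,0,0,40,4,0.4,0,0]
}}

```text
time: 21.4
tool_pos: [0.6511, 0.0419, -0.0297]
tool_rot: [3.141, 0.0, 1.619]
contact_force: [-0.1, -5.5, 4.5]
opening: 0.04
```

```bash
python3 can.py w9; python3 - <<'E'
from h import *
# dock rails from the wrist depth: points at z~.03 either side
st=observe(); d=np.load('w9.npz')['d']; P=cloud('wrist',d,st)
m=(d>0)&(abs(P[:,:,2]-.030)<.003)&(P[:,:,1]>.11)
for lo in np.arange(.11,.32,.02):
    q=P[m&(P[:,:,1]>=lo)&(P[:,:,1]<lo+.02)]
    a=q[q[:,0]<.63]; b=q[q[:,0]>.66]
    print(round(lo,2),len(a),len(b),np.percentile(a[:,0],[3,97]).round(4) if len(a)>5 else '',np.percentile(b[:,0],[3,97]).round(4) if len(b)>5 else '')
im=np.load('top1.npz'); P=cloud('top',im['d'])
m=(abs(P[:,:,2]-.030)<.012)&(P[:,:,1]>.13)&(P[:,:,1]<.31)&(abs(P[:,:,0]-.64)<.09)
for lo in np.arange(.14,.31,.02):
    q=P[m&(P[:,:,1]>=lo)&(P[:,:,1]<lo+.02)]
    a=q[q[:,0]<.615]; b=q[q[:,0]>.665]
    print('top',round(lo,2),len(a),len(b),a[:,0].mean().round(4),b[:,0].mean().round(4))
E
```

```text
F [-0.14 -5.49  4.54] tcp [ 0.6511  0.0419 -0.0297] rot [3.1415e+00 1.0000e-04 1.6186e+00] t 21.4
lid tilt [ 0.04 -1.31] z 0.0429 rect [0.64760879 0.08072163] [89.83049316 52.44728394] 2.5076828002929688
brass px [[236.7, 261.8], [392.9, 262.2]]
[[0.6233, 0.08, 0.054], [0.6718, 0.0822, 0.054]]
0.11 0 0  
0.13 0 0  
0.15 662 437 [0.5693 0.5807] [0.711  0.7213]
0.17 0 0  
0.19 0 0  
0.21 0 0  
0.23 0 0  
0.25 0 0  
0.27 0 0  
0.29 0 0  
0.31 0 0  
top 0.14 21 6 0.5759 0.7163
top 0.16 48 57 0.5807 0.7125
top 0.18 51 58 0.5886 0.7024
top 0.2 43 50 0.5877 0.6983
top 0.22 46 47 0.5864 0.697
top 0.24 44 49 0.5857 0.6963
top 0.26 44 48 0.5844 0.6949
top 0.28 42 46 0.5834 0.6936
top 0.3 0 14 nan 0.6933<stdin>:14: RuntimeWarning: Mean of empty slice.
  ret = ret.dtype.type(ret / rcount)
```

The dock centre line, refined from depth, is x = 0.641 − 0.053·(y − 0.25), with a yaw of about 93°. The can is at (0.6476, 0.081) with a yaw of 2.5°. I'll back off briefly to reset the vertical force, then continue toward the mouth along the centre line.

{"op": "jog_arm", "data": {
  "rows": [40,-2,0,0,-0.3,40,-1,0,0,0,40,0,0,0,0,40,3,0,0,0,40,4,0.1,0,0,40,4,0.1,0,0,40,4,0.1,0,0,40,4,0.1,0,0,40,4,0.1,0,0,40,4,0.1,0,0,40,4,0.1,0,0,40,4,0.1,0,0,40,4,0.1,0,0,40,4,0.1,0,0,40,4,0.1,0,0,40,4,0.1,0,0]
}}

```text
time: 23.05
tool_pos: [0.6496, 0.0901, -0.0299]
tool_rot: [-3.142, -0.0, 1.624]
contact_force: [0.1, -2.2, -1.0]
opening: 0.04
```

{"op": "jog_arm", "data": {
  "rows": [40,4,0,0,0,40,4,0,0,0,40,4,0,0,0,40,4,0,0,0,40,4,0,0,0,40,4,0,0,0,40,4,0,0,0,40,4,0,0,0]
}}

```text
time: 23.85
tool_pos: [0.6479, 0.122, -0.0299]
tool_rot: [3.142, -0.0, 1.624]
contact_force: [0.2, -2.8, -1.2]
opening: 0.04
```

```bash
python3 can.py w10
```

```text
F [ 0.17 -2.75 -1.16] tcp [ 0.6479  0.122  -0.0299] rot [ 3.1416e+00 -1.0000e-04  1.6239e+00] t 23.85
lid tilt [ 0.03 -1.31] z 0.0429 rect [0.64461016 0.16064248] [89.86749268 52.67701416] 3.011023998260498
brass px [[237.8, 262.1], [394.0, 262.4]]
[[0.6203, 0.16, 0.054], [0.6688, 0.1625, 0.054]]
```

Centred to within about 1 mm and square (3.0°), with sliding friction around 3 N. I'll continue into the channel, then feel for the contact.

{"op": "jog_arm", "data": {
  "rows": [40,4,0,0,0,40,4,0,0,0,40,4,0,0,0,40,4,0,0,0,40,4,0,0,0,40,4,0,0,0,40,4,0,0,0,40,4,0,0,0,40,4,0,0,0,40,4,0,0,0]
}}

```text
time: 24.9
tool_pos: [0.6458, 0.1619, -0.0298]
tool_rot: [3.141, -0.0, 1.624]
contact_force: [0.6, -3.4, -1.2]
opening: 0.04
```

{"op": "jog_arm", "data": {
  "rows": [40,2,0,0,0,40,2,0,0,0,40,2,0,0,0,40,2,0,0,0]
}}

```text
time: 25.3
tool_pos: [0.6455, 0.1696, -0.0298]
tool_rot: [3.141, -0.0, 1.624]
contact_force: [0.1, -3.3, 0.6]
opening: 0.0397
```

{"op": "jog_arm", "data": {
  "rows": [40,1,0,0,0,40,1,0,0,0,40,1,0,0,0,40,1,0,0,0,40,1,0,0,0]
}}

```text
time: 25.8
tool_pos: [0.6452, 0.1746, -0.0298]
tool_rot: [3.141, -0.0, 1.624]
contact_force: [-0.3, -3.2, 0.2]
opening: 0.04
```

{"op": "jog_arm", "data": {
  "rows": [40,1,0,0,0,40,1,0,0,0,40,1,0,0,0,40,1,0,0,0]
}}

```text
time: 26.2
tool_pos: [0.645, 0.1786, -0.0298]
tool_rot: [3.141, -0.0, 1.624]
contact_force: [-0.1, -4.1, 0.8]
opening: 0.0399
```

{"op": "jog_arm", "data": {
  "rows": [40,1,0,0,0,40,1,0,0,0,40,1,0,0,0]
}}

```text
time: 26.5
tool_pos: [0.6448, 0.1816, -0.0298]
tool_rot: [3.141, -0.0, 1.624]
contact_force: [-0.1, -3.7, 0.3]
opening: 0.04
```

{"op": "jog_arm", "data": {
  "rows": [40,1,0,0,0,40,1,0,0,0,40,1,0,0,0]
}}

```text
time: 26.8
tool_pos: [0.6446, 0.1846, -0.0298]
tool_rot: [3.141, -0.0, 1.624]
contact_force: [-0.5, -2.8, 0.2]
opening: 0.0403
```

{"op": "jog_arm", "data": {
  "rows": [40,1,0,0,0,40,1,0,0,0,40,1,0,0,0]
}}

```text
time: 27.1
tool_pos: [0.6445, 0.1876, -0.0298]
tool_rot: [3.141, -0.0, 1.624]
contact_force: [-0.7, -3.9, 1.0]
opening: 0.0401
```

{"op": "jog_arm", "data": {
  "rows": [40,1,0,0,0,40,1,0,0,0]
}}

```text
time: 27.3
tool_pos: [0.6444, 0.1896, -0.0298]
tool_rot: [3.141, -0.0, 1.624]
contact_force: [-0.7, -5.2, 1.0]
opening: 0.04
```

{"op": "jog_arm", "data": {
  "rows": [40,1,0,0,0]
}}

```text
time: 27.4
tool_pos: [0.6443, 0.1906, -0.0298]
tool_rot: [3.141, -0.0, 1.624]
contact_force: [-0.3, -3.7, 1.4]
opening: 0.0399
```

{"op": "jog_arm", "data": {
  "rows": [40,1,0,0,0]
}}

```text
time: 27.5
tool_pos: [0.6443, 0.1916, -0.0298]
tool_rot: [3.141, -0.0, 1.624]
contact_force: [0.6, -4.1, 1.3]
opening: 0.0399
```

{"op": "jog_arm", "data": {
  "rows": [40,1,0,0,0]
}}

```text
time: 27.6
tool_pos: [0.6442, 0.1926, -0.0298]
tool_rot: [3.141, -0.0, 1.624]
contact_force: [1.3, -3.5, 1.8]
opening: 0.0398
```

{"op": "jog_arm", "data": {
  "rows": [40,1,0,0,0]
}}

```text
time: 27.7
tool_pos: [0.6441, 0.1936, -0.0298]
tool_rot: [3.141, -0.0, 1.624]
contact_force: [-0.1, -4.5, 2.2]
opening: 0.0402
```

{"op": "jog_arm", "data": {
  "rows": [40,1,0,0,0]
}}

```text
time: 27.8
tool_pos: [0.6441, 0.1946, -0.0299]
tool_rot: [3.142, 0.0, 1.624]
contact_force: [0.7, -4.0, 1.5]
opening: 0.0399
```

{"op": "jog_arm", "data": {
  "rows": [40,1,0,0,0]
}}

```text
time: 27.9
tool_pos: [0.6441, 0.1956, -0.0298]
tool_rot: [3.141, -0.0, 1.624]
contact_force: [-0.5, -3.3, 2.1]
opening: 0.0403
```

```bash
python3 can.py w11; python3 - <<'E'
from h import *
d=np.load('w11.npz')['d'];st=observe();P=cloud('wrist',d,st)
m=(d>0)&(P[:,:,2]>.012)&(P[:,:,2]<.036)&(abs(P[:,:,0]-.64)<.03)&(P[:,:,1]>.24)
if m.sum():
    q=P[m]; print(m.sum(), q.min(0),q.max(0))
E
```

```text
F [-0.5  -3.31  2.07] tcp [ 0.6441  0.1956 -0.0298] rot [ 3.1415 -0.      1.6238] t 27.9
lid tilt [ 0.04 -1.32] z 0.0428 rect [0.64097998 0.23428633] [90.28033447 52.55319824] 3.1328277587890625
brass px [[237.8, 262.1], [393.9, 262.2]]
[[0.6164, 0.2335, 0.054], [0.6649, 0.2361, 0.054]]
12764 [0.61001158 0.25884879 0.01204112] [0.66999245 0.31664275 0.03597641]
```

```bash
python3 - <<'E'
from h import *
z=np.load('w11.npz');d=z['d'];im=z['im'];st=observe();P=cloud('wrist',d,st)
h=cv2.cvtColor(im,cv2.COLOR_RGB2HSV); b=cv2.inRange(h,(15,90,60),(35,255,255))>0
m=(d>0)&b&(P[:,:,1]>.25)&(abs(P[:,:,0]-.64)<.04)
q=P[m]; print(m.sum(), q.min(0),q.max(0),np.argwhere(m).min(0),np.argwhere(m).max(0)) if m.sum() else print(0)
m=(d>0)&(abs(P[:,:,0]-.64)<.018)&(P[:,:,1]>.25)&(P[:,:,1]<.3)
for lo in np.arange(.25,.3,.004):
    q=P[m&(P[:,:,1]>=lo)&(P[:,:,1]<lo+.004)]; print(round(lo,3),len(q),np.percentile(q[:,2],[5,50,95]).round(4) if len(q) else '')
cv2.imwrite('pics/w11c.png',cv2.resize(im[60:260,170:470],None,fx=2.6,fy=2.6)[:,:,::-1])
E
```

```text
2063 [ 0.61987772  0.26016801 -0.00188295] [0.65939532 0.27014774 0.0317804 ] [144 262] [163 374]
0.25 1386 [0.0413 0.0428 0.0438]
0.254 1367 [0.0407 0.0417 0.0428]
0.258 2020 [0.0048 0.0378 0.0424]
0.262 838 [0.0285 0.0296 0.0307]
0.266 1354 [-0.0005  0.0293  0.0307]
0.27 915 [-0.0012  0.0004  0.0221]
0.274 921 [-0.0012  0.0005  0.0222]
0.278 936 [-0.0012  0.0003  0.022 ]
0.282 970 [-0.0012  0.0004  0.0222]
0.286 999 [-0.0013  0.0003  0.0221]
0.29 1837 [-0.0009  0.0204  0.0318]
0.294 1718 [0.0166 0.0316 0.0328]
0.298 762 [0.0306 0.0318 0.0329]
```

View pics/w11c.png

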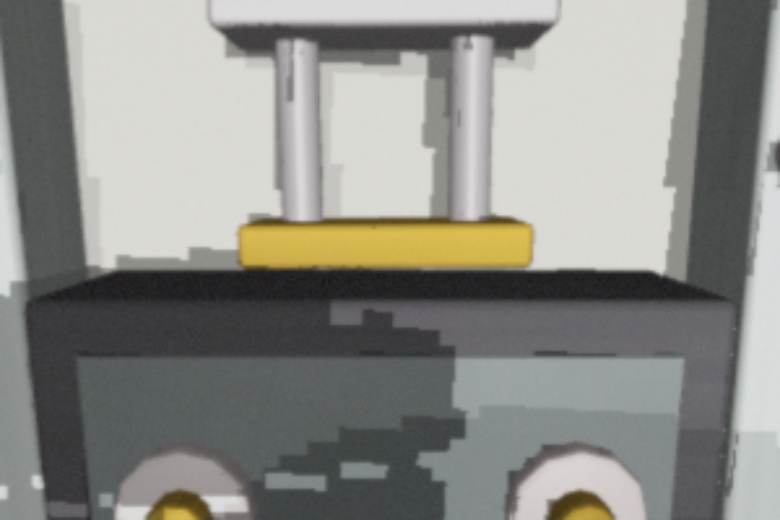

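The plate is square in front of the can's face, almost touching (crop (240–530, 225–268)). I'll keep feeling forward in 1 mm steps.

{"op": "jog_arm", "data": {
  "rows": [40,1,0,0,0]
}}

```text
time: 28.05
tool_pos: [0.644, 0.1965, -0.0298]
tool_rot: [3.142, 0.0, 1.624]
contact_force: [0.9, -3.7, 1.7]
opening: 0.0398
```

{"op": "jog_arm", "data": {
  "rows": [40,1,0,0,0]
}}

```text
time: 28.15
tool_pos: [0.644, 0.1976, -0.0298]
tool_rot: [3.141, -0.0, 1.624]
contact_force: [0.8, -4.9, 1.4]
opening: 0.0398
```

{"op": "jog_arm", "data": {
  "rows": [40,1,0,0,0]
}}

```text
time: 28.25
tool_pos: [0.6439, 0.1986, -0.0298]
tool_rot: [3.142, 0.0, 1.624]
contact_force: [0.2, -5.0, 1.6]
opening: 0.0395
```

{"op": "jog_arm", "data": {
  "rows": [40,1,0,0,0]
}}

```text
time: 28.35
tool_pos: [0.6438, 0.1993, -0.0299]
tool_rot: [-3.142, 0.0, 1.624]
contact_force: [0.7, -5.7, 2.6]
opening: 0.0401
```

```bash
cat > plate.py <<'E'
from h import *
import sys
st,im,d=snap('wrist',sys.argv[1]); P=cloud('wrist',d,st); print(st['contact_force'],st['tool_pos'])
h=cv2.cvtColor(im,cv2.COLOR_RGB2HSV); b=cv2.inRange(h,(15,90,60),(35,255,255))>0
u=np.array([np.sin(-.053),np.cos(-.053),0])
m=(d>0)&b&(P[:,:,1]>.25)&(abs(P[:,:,0]-.64)<.015)&(P[:,:,2]>.027); s=P[m]@u
c=(d>0)&(P[:,:,2]>.037)&(P[:,:,2]<.046)&(abs(P[:,:,0]-.64)<.015)&(P[:,:,1]>.235)&(P[:,:,1]<.29); e=P[c]@u
k=(d>0)&(abs(P[:,:,2]-.030)<.004)&(P[:,:,1]>.28)&(abs(P[:,:,0]-.64)<.015)
print('plate s',np.percentile(s,[1,99]).round(4),'can lead s',np.percentile(e,[98,99.5]).round(4),'carriage near',np.percentile(P[k]@u,[2]).round(4))
E
python3 plate.py w12
```

```text
[ 0.67169508 -5.69437075  2.58918999] [ 0.64383372  0.19934291 -0.02985985]
plate s [0.2299 0.2359] can lead s [0.2296 0.2299] carriage near [0.2587]
```

```bash
sed -i "s/^st,im,d=.*/st=observe()\nif len(sys.argv)>2: z=np.load(sys.argv[1]+'.npz'); im,d=z['im'],z['d']; st['tool_pos']=np.array(eval(sys.argv[2]))\nelse: st,im,d=snap('wrist',sys.argv[1])\nP=cloud('wrist',d,st); print(st['contact_force'],st['tool_pos'])/" plate.py; python3 plate.py w11 "[.6441,.1956,-.0298]"; python3 plate.py w10 "[.6479,.1220,-.0299]"; python3 plate.py w12b
```

```text
[ 1.56766443 -4.71343842  3.08237776] [ 0.6441  0.1956 -0.0298]
plate s [0.2286 0.2346] can lead s [0.2259 0.2261] carriage near [0.2587]
[ 1.56766443 -4.71343842  3.08237776] [ 0.6479  0.122  -0.0299]
[ 1.56766443 -4.71343842  3.08237776] [ 0.64385231  0.19946882 -0.0298355 ]
plate s [0.23  0.236] can lead s [0.2297 0.23  ] carriage near [0.2588]Traceback (most recent call last):
  File "plate.py", line 12, in <module>
    print('plate s',np.percentile(s,[1,99]).round(4),'can lead s',np.percentile(e,[98,99.5]).round(4),'carriage near',np.percentile(P[k]@u,[2]).round(4))
                    ~~~~~~~~~~~~~^^^^^^^^^^
    return _quantile_unchecked(
        a, q, axis, out, overwrite_input, method, keepdims, weights)
    return _ureduce(a,
                    func=_quantile_ureduce_func,
    ...<5 lines>...
                    overwrite_input=overwrite_input,
                    method=method)
    r = func(a, **kwargs)
    result = _quantile(arr,
                       quantiles=q,
    ...<2 lines>...
                       out=out,
                       weights=wgt)
    slices_having_nans = np.isnan(arr[-1, ...])
                                  ~~~^^^^^^^^^
IndexError: index -1 is out of bounds for axis 0 with size 0
```

{"op": "jog_arm", "data": {
  "rows": [40,1,0,0,0]
}}

```text
time: 28.55
tool_pos: [0.6438, 0.2, -0.0298]
tool_rot: [3.142, 0.001, 1.624]
contact_force: [-0.1, -7.6, 3.0]
opening: 0.0403
```

{"op": "jog_arm", "data": {
  "rows": [40,1,0,0,0]
}}

```text
time: 28.65
tool_pos: [0.6438, 0.2008, -0.0298]
tool_rot: [-3.142, 0.001, 1.624]
contact_force: [-0.1, -8.8, 2.4]
opening: 0.04
```

```bash
python3 plate.py w13
```

```text
[-0.12560163 -8.77791365  2.41282904] [ 0.64377934  0.20078167 -0.0298142 ]
plate s [0.2314 0.2373] can lead s [0.2311 0.2313] carriage near [0.2587]
```

Vision gives 2.8 mm of plate compression so far (≈3.3 N), and the tool force is 8.8 N including friction. The target is about 5.8 mm, so I need roughly 3 mm more.

{"op": "jog_arm", "data": {
  "rows": [40,1,0,0,0]
}}

```text
time: 28.8
tool_pos: [0.6438, 0.2015, -0.0298]
tool_rot: [-3.142, 0.001, 1.624]
contact_force: [0.9, -8.9, 2.6]
opening: 0.0396
```

{"op": "jog_arm", "data": {
  "rows": [40,1,0,0,0,40,0,0,0,0]
}}

```text
time: 29.0
tool_pos: [0.6437, 0.2023, -0.0298]
tool_rot: [-3.141, 0.002, 1.624]
contact_force: [0.3, -8.5, 3.7]
opening: 0.04
```

```bash
python3 plate.py w14
```

```text
[ 0.26456369 -8.49089918  3.69247704] [ 0.64373105  0.2023033  -0.02976625]
plate s [0.2329 0.2389] can lead s [0.2326 0.2329] carriage near [0.2587]
```

{"op": "jog_arm", "data": {
  "rows": [40,1,0,0,0]
}}

```text
time: 29.15
tool_pos: [0.6437, 0.2028, -0.0298]
tool_rot: [-3.141, 0.002, 1.624]
contact_force: [0.7, -11.0, 2.5]
opening: 0.0402
```

{"op": "jog_arm", "data": {
  "rows": [40,0.9,0,0,0,40,0,0,0,0]
}}

```text
time: 29.35
tool_pos: [0.6437, 0.2036, -0.0297]
tool_rot: [-3.141, 0.002, 1.624]
contact_force: [0.2, -11.3, 3.4]
opening: 0.0397
```

```bash
python3 plate.py w15
```

```text
[  0.21170673 -11.2647124    3.44284729] [ 0.64367353  0.20359373 -0.02973523]
plate s [0.2343 0.2402] can lead s [0.2339 0.2342] carriage near [0.2588]
```

Compression is 5.6 mm, about 6.7 N, and the tool reading of 11.3 N minus ~3.7 N friction gives about 7.5 N. I'll hold for 1.6 s.

{"op": "jog_arm", "data": {
  "rows": [40,0,0,0,0,40,0,0,0,0,40,0,0,0,0,40,0,0,0,0,40,0,0,0,0,40,0,0,0,0,40,0,0,0,0,40,0,0,0,0,40,0,0,0,0,40,0,0,0,0,40,0,0,0,0,40,0,0,0,0,40,0,0,0,0,40,0,0,0,0,40,0,0,0,0,40,0,0,0,0]
}}

```text
time: 31.0
tool_pos: [0.6436, 0.2036, -0.0298]
tool_rot: [-3.141, 0.002, 1.624]
contact_force: [-0.3, -10.8, 3.1]
opening: 0.0401
```

```bash
python3 plate.py w16; python3 - <<'E'
from h import *
st=observe(); d=np.load('w16.npz')['d']; P=cloud('wrist',d,st); c=np.array([.6405,.2425])
q=P[(d>0)&(abs(P[:,:,2]-.0425)<.004)&(abs(P[:,:,0]-c[0])<.035)&(abs(P[:,:,1]-c[1])<.018)]
s=np.linalg.lstsq(np.c_[q[:,:2]-c,np.ones(len(q))],q[:,2],rcond=None)[0]; print('lid',np.degrees(s[:2]),s[2])
E
```

```text
[ -0.3462832  -10.76540988   3.10472146] [ 0.643607    0.2035877  -0.02980832]
plate s [0.2343 0.2402] can lead s [0.2339 0.2342] carriage near [0.2588]
lid [ 0.05300342 -0.08096074] 0.04299084527881181
```

Held with no change and the lid flat. Now a slow withdrawal.

{"op": "jog_arm", "data": {
  "rows": [40,-0.3,0,0,0,40,-0.3,0,0,0,40,-0.3,0,0,0,40,-0.3,0,0,0,40,-0.3,0,0,0,40,-0.3,0,0,0,40,-0.3,0,0,0,40,-0.3,0,0,0,40,-0.3,0,0,0,40,-0.3,0,0,0,40,-0.3,0,0,0,40,-0.3,0,0,0,40,-0.3,0,0,0,40,-0.3,0,0,0,40,-0.3,0,0,0,40,-0.3,0,0,0,40,-0.3,0,0,0,40,-0.3,0,0,0,40,-0.3,0,0,0,40,-0.3,0,0,0]
}}

```text
time: 33.05
tool_pos: [0.6438, 0.1995, -0.0299]
tool_rot: [-3.142, -0.0, 1.624]
contact_force: [0.2, -0.3, -0.9]
opening: 0.0403
```

{"op": "jog_arm", "data": {
  "rows": [40,-0.4,0,0,0,40,-0.4,0,0,0,40,-0.4,0,0,0,40,-0.4,0,0,0,40,-0.4,0,0,0,40,-0.5,0,0,0,40,-1,0,0,0,40,-2,0,0,0,40,-3,0,0,0,40,-5,0,0,0,40,-8,0,0,0,40,-10,0,0,0,40,-10,0,0,0,40,0,0,-10,0,40,0,0,-25,0,40,0,0,-35,0,40,0,0,-35,0,40,0,0,0,0,40,0,0,0,0]
}}

```text
time: 34.95
tool_pos: [0.6466, 0.1581, 0.0767]
tool_rot: [3.139, -0.0, 1.624]
contact_force: [-1.2, -0.1, -0.1]
opening: 0.0399
```

```bash
python3 plate.py w17; python3 - <<'E'
from h import *
st,im,d=snap('top','top9'); st2,sc,_=snap('scene','sc9'); a=np.load('top1.npz')['im']; b=np.load('scene1.npz')['im']
print(st['time'],st['contact_force'],st['tool_pos'])
# neighbours unmoved: corners in scene view via diff, template match of row ends
for n,(x0,y0,x1,y1) in {'cap':(296,178,328,212),'bar+studs':(325,212,385,258),'blue':(352,148,384,190),'spool':(276,140,312,172),'jar':(192,165,226,207),'carton':(192,262,242,314),'knob':(240,328,270,354),'driver':(460,285,485,380)}.items():
    t=b[y0:y1,x0:x1]; s=sc[y0-8:y1+8,x0-8:x1+8]; r=cv2.matchTemplate(s,t,cv2.TM_CCOEFF_NORMED); _,v,_,l=cv2.minMaxLoc(r); print(n,round(v,3),l[0]-8,l[1]-8)
E
```

```text
[-1.18839056 -0.0801778  -0.10263925] [0.64657788 0.15813302 0.0767468 ]
plate s [0.2307 0.2367] can lead s [0.2304 0.2309] carriage near [0.2584]
35.0 [-0.30876677 -0.49586806 -0.58476728] [0.64564651 0.15797465 0.07515383]
cap 0.611 0 0
bar+studs 0.333 -8 4
blue 0.361 8 8
spool 0.699 0 0
jar 0.998 0 0
carton 0.998 0 0
knob 0.998 0 0
driver 0.99 0 0
```

The can rests against the contact with about 2 mm of residual compression (2–3 N). I'll move the arm aside to check the neighbours.

{"op": "jog_arm", "data": {
  "rows": [40,0,0,-35,0,40,0,0,-35,0,40,0,0,-35,0,40,0,-30,0,0,40,0,-30,0,0,40,0,-30,0,0,40,25,-30,0,0,40,25,-30,0,0,40,25,-30,0,0,40,25,-30,0,0,40,25,-30,0,0,40,25,-30,0,0,40,30,-20,0,0,40,30,-20,0,0,40,30,0,0,0,40,30,0,0,0,40,0,0,0,0,40,0,0,0,0]
}}

```text
time: 36.9
tool_pos: [0.3214, 0.4108, 0.1789]
tool_rot: [-3.14, 0.002, 1.625]
contact_force: [-0.4, -0.8, 0.3]
opening: 0.0399
```

```bash
python3 - <<'E'
from h import *
st,im,d=snap('top','top10'); st2,sc,_=snap('scene','sc10'); a=np.load('top1.npz')['im']; b=np.load('scene1.npz')['im']
print(st['time'],st['contact_force'],st['tool_pos'])
def M(A,B,R_,w=6):
  for n,(x0,y0,x1,y1) in R_.items():
    t=A[y0:y1,x0:x1]; s=B[y0-w:y1+w,x0-w:x1+w]; r=cv2.matchTemplate(s,t,cv2.TM_CCOEFF_NORMED); _,v,_,l=cv2.minMaxLoc(r); print(n,round(float(v),3),l[0]-w,l[1]-w)
M(b,sc,{'cap':(305,182,325,198),'bar':(345,225,378,245),'blue':(354,150,382,188),'spool':(280,144,308,168),'jar':(192,165,226,207),'carton':(192,262,242,314),'knob':(240,328,270,354),'driver':(462,290,482,375)})
M(a,im,{'Tcap':(394,256,412,294),'Tbar+studs':(318,256,364,300),'Tblue':(384,322,430,366),'Tspool':(452,274,490,310)})
for f in ('top1','top10'): 
    P=cloud('top',np.load(f+'.npz')['d']); Z=P[:,:,2]
    for n,ya,yb in(('capcan',-.215,-.148),('bar+studs',-.098,.02)):
        m=(Z>.034)&(Z<.06)&(P[:,:,0]>.38)&(P[:,:,0]<.54)&(P[:,:,1]>ya)&(P[:,:,1]<yb); print(f,n,m.sum(),P[m].mean(0).round(4) if m.any() else '')
E
```

```text
36.9 [-0.38286466 -0.75726892  0.25770273] [0.32144282 0.41080515 0.17885638]
cap 0.996 0 0
bar 0.986 0 0
blue 0.996 0 0
spool 0.995 0 0
jar 0.997 0 0
carton 0.998 0 0
knob 0.997 0 0
driver 0.997 0 0
Tcap 0.98 0 0
Tbar+studs 0.992 0 0
Tblue 0.996 0 0
Tspool 0.993 0 0
top1 capcan 950 [ 0.467  -0.1759  0.0453]
top1 bar+studs 1842 [ 0.4615 -0.0436  0.0446]
top10 capcan 920 [ 0.4679 -0.1768  0.0454]
top10 bar+studs 1812 [ 0.4613 -0.0428  0.0447]
```

Everything else is in place, so I'm handing in.

```bash
python3 -c "
from cell import hand_in
print(hand_in())"
```

```text
the job is handed in; nothing more can be done
None
```

The job is handed in, with one fault: the can tilted off the table for a moment early in the sideways push. I pushed the two-post can (third from the left) straight out of the row and slid it into the tester's channel. I then pressed it onto the contact for about 1.65 s and withdrew slowly. The last move ended at 36.9 s.

**Tilt during the push:** the fingertips ended about 37 mm short of the reported tool point. Until I found this, the fingers were pushing on the posts instead of the can's side. Early in the sideways push the can tipped about 7°, raising its rear edge roughly 6 mm. I backed off at once and it settled flat. From there I pushed low on its side face, and every lid check afterwards was flat. The first push out of the row was also on a post, and I did not check for tilt then. That brief tilt may count against "never lift it off the table".

**Contact force:** the plate was compressed about 5.6 mm, which is about 6.7 N. The tool read 10.8 to 11.3 N; taking off 3.3 to 3.7 N of sliding friction leaves about 7 to 8 N. These two estimates differ by up to about 1 N. The tool's total stayed under 12 N at every reading.

**Final state:** after I withdrew, the can was still against the contact with about 2 mm of compression left (2 to 3 N). Image comparison showed zero pixel shift for the three neighbours, the blue can, spool, jar, carton, knob and screwdriver.

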